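# Match the red sample and clamp its blank in the jig

## Task

A red sample lies on the green cutting mat: from the divided tray pick the bare wooden blank of the same shape and lay it flat on the mat beside the sample to compare them, letting go of it. Then take it up again and set it down on the board of the clamping jig, long side along the fence and centred on the plunger, and swing the red handle fully over so that the blank is pressed square against the fence. Leave the samples, the other blanks and everything else on the table where they are.

Things in the scene. Friction and masses are not known exactly. Their poses are not given: they have to be found in the camera images.
- blank_cross: bare light-wood blank cut in the outline of a plus-like cross: a bar 64 x 16 mm with a cross arm 22 mm wide and 36 mm long over its middle, the same at both ends; 64 mm long (x), 36 mm wide (y) in the middle, 24 mm thick; origin at the middle of the outline, on the underside, z up; about 35 g. Starts flat in one bay of the divided tray
- blank_house: bare light-wood blank cut in the outline of a house: plain 36 mm wide rectangle from the -x end (its floor) over two thirds of the length, then a gable that narrows to a 16 mm wide flat ridge at the +x end; 64 mm long (x), 36 mm wide (y) in the middle, 24 mm thick; origin at the middle of the outline, on the underside, z up; about 35 g. Starts flat in one bay of the divided tray
- blank_tree: bare light-wood blank cut in the outline of a fir tree: a 12 mm wide trunk at the -x end, a block 36 mm wide from x = -18 to +9 mm, a stepped taper, and a 12 mm wide flat tip at the +x end; 64 mm long (x), 36 mm wide (y) in the middle, 24 mm thick; origin at the middle of the outline, on the underside, z up; about 35 g. Starts flat in one bay of the divided tray
- blank_angel: bare light-wood blank cut in the outline of an angel: a robe 28 mm wide at the flat -x end that narrows to 16 mm, wings 36 mm wide from x = -10 to +13 mm, and a round head of 20 mm diameter at the +x end; 64 mm long (x), 36 mm wide (y) in the middle, 24 mm thick; origin at the middle of the outline, on the underside, z up; about 35 g. Starts flat in one bay of the divided tray
- sample_cross: red painted finished sample of the same size and outline as blank_cross (origin and axes alike). Of the four samples one lies on the cutting mat, the other three lie in the sample tray at the back of the table
- sample_house: red painted finished sample of the same size and outline as blank_house (origin and axes alike). Of the four samples one lies on the cutting mat, the other three lie in the sample tray at the back of the table
- sample_tree: red painted finished sample of the same size and outline as blank_tree (origin and axes alike). Of the four samples one lies on the cutting mat, the other three lie in the sample tray at the back of the table
- sample_angel: red painted finished sample of the same size and outline as blank_angel (origin and axes alike). Of the four samples one lies on the cutting mat, the other three lie in the sample tray at the back of the table
- tray: divided tray of dark wood, fixed, 170 x 226 mm (x, y); origin under its centre. Floor 6 mm thick; walls 6 mm thick, top at 36 mm. Four bays, each 76 (x) x 104 mm (y) inside, centres at x = +-41, y = +-55 mm. A blank lies along x in each: 6 mm free at its ends, 34 mm beside its long sides, so there it is taken across its 36 mm width, fingers opened part way (under 65 mm)
- mat: green cutting mat, 190 mm (x) by 130 mm (y), 3 mm thick, fixed; origin under its centre. A sample lies on its +x half with its long axis roughly along the mat's y; the -x half is free
- sample_spot (a point): top face of the mat, 45 mm to +x of its centre: the sample to be matched lies within 15 mm of this point
- free_spot (a point): top face of the mat, 45 mm to -x of its centre: middle of the free half
- seat (a point): on the jig board's top face, where the middle of a clamped blank lies; x along the fence, y from clamp to fence. The fence's face is 18 mm to +y. With the clamp open the pad stands 34 mm to -y: a gap of 52 mm, so 8 mm free on each side of a blank lying along x. That is too little for fingers: put it in held by its two ends (x = +-32 mm), where the board is clear
- jig: clamping jig, fixed: plywood board 130 (x) x 215 mm (y), 15 mm thick; origin on the table 15 mm under the seat, axes as the seat's, board from y = -168 to +47 mm. Wooden fence 74 mm long, 16 mm thick, 28 mm high above the board. The clamp's steel foot, sleeve and cheeks lie from y = -53 to -149 mm, 52 mm wide, up to 33 mm above the board; the handle's end stands 135 mm above the table, 152 mm when upright
- handle_pivot (a point): pivot of the clamp's handle, 109 mm to -y of the seat and 34 mm above the board, axes as the seat's. The handle turns about its x axis
- handle_grip (a point): middle of the red grip of the clamp's handle, 70 mm from the pivot; the grip is a round bar of 17 mm diameter that reaches from 40 to 102 mm from the pivot
- clamp_handle (a joint): handle of the straight-line toggle clamp, rad: 0 = open, leaning 35 degrees back from vertical to the seat's -y; 1.3 = at its stop, leaning 39 degrees forward to +y. Swinging it over drives the plunger 21 mm to the fence, in proportion. It is stiff (0.25 N m, up to 0.4 N m while clamping) and stays where left. Pushing the grip to +y with 5 to 10 N is enough
- clamp_plunger: steel plunger with a sprung rubber pad (1.6 N/mm), 17 mm in diameter, axis 13 mm above the board at the seat's x = 0; origin at the middle of the pad's face, y towards the fence. Swung fully over, it pushes home a blank that lies up to 16 mm off the fence and presses it with about 8 N
- glass: drinking glass, 66 mm diameter, 130 mm high, bystander; origin under its centre
- figure: half-made angel of a wooden post with a white ball for a head, 84 mm wide, 135 mm high, bystander; origin under its centre
- glue: white glue bottle with orange cap, 52 mm diameter, 120 mm high, bystander; origin under its centre
- tape: roll of yellow tape lying flat, 84 mm diameter, 22 mm high, bystander; origin under its centre
- brush: paint brush lying flat, 170 mm long, bystander; origin under its middle

How it is judged:
On the way, in this order (a step that is already met when the one before it is completed fails the run):
1. the blank of the sample's shape lies flat on the mat beside the sample, let go (((horizontal distance between sample_cross and sample_spot below 0.05 m and contact force between the fingers and blank_cross below 0.1 N and linear speed of blank_cross below 0.02 m/s and angle between blank_cross's own z axis and vertical below 0.1 rad and x of blank_cross in the frame of mat between -0.095 and 0.095 m and y of blank_cross in the frame of mat between -0.065 and 0.065 m and z of blank_cross in the frame of mat between -0.003 and 0.007 m) or (horizontal distance between sample_house and sample_spot below 0.05 m and contact force between the fingers and blank_house below 0.1 N and linear speed of blank_house below 0.02 m/s and angle between blank_house's own z axis and vertical below 0.1 rad and x of blank_house in the frame of mat between -0.095 and 0.095 m and y of blank_house in the frame of mat between -0.065 and 0.065 m and z of blank_house in the frame of mat between -0.003 and 0.007 m) or (horizontal distance between sample_tree and sample_spot below 0.05 m and contact force between the fingers and blank_tree below 0.1 N and linear speed of blank_tree below 0.02 m/s and angle between blank_tree's own z axis and vertical below 0.1 rad and x of blank_tree in the frame of mat between -0.095 and 0.095 m and y of blank_tree in the frame of mat between -0.065 and 0.065 m and z of blank_tree in the frame of mat between -0.003 and 0.007 m) or (horizontal distance between sample_angel and sample_spot below 0.05 m and contact force between the fingers and blank_angel below 0.1 N and linear speed of blank_angel below 0.02 m/s and angle between blank_angel's own z axis and vertical below 0.1 rad and x of blank_angel in the frame of mat between -0.095 and 0.095 m and y of blank_angel in the frame of mat between -0.065 and 0.065 m and z of blank_angel in the frame of mat between -0.003 and 0.007 m))), for 0.2 s.
2. that blank lies on the jig's board between fence and plunger, lengthwise along the fence, let go (((horizontal distance between sample_cross and sample_spot below 0.05 m and contact force between the fingers and blank_cross below 0.1 N and linear speed of blank_cross below 0.02 m/s and angle between blank_cross's own z axis and vertical below 0.1 rad and x of blank_cross in the frame of seat between -0.012 and 0.012 m and y of blank_cross in the frame of seat between -0.021 and 0.005 m and z of blank_cross in the frame of seat between -0.004 and 0.004 m and angle between the x axis of blank_cross and the x axis of seat, either way round below 0.25 rad) or (horizontal distance between sample_house and sample_spot below 0.05 m and contact force between the fingers and blank_house below 0.1 N and linear speed of blank_house below 0.02 m/s and angle between blank_house's own z axis and vertical below 0.1 rad and x of blank_house in the frame of seat between -0.012 and 0.012 m and y of blank_house in the frame of seat between -0.021 and 0.005 m and z of blank_house in the frame of seat between -0.004 and 0.004 m and angle between the x axis of blank_house and the x axis of seat, either way round below 0.25 rad) or (horizontal distance between sample_tree and sample_spot below 0.05 m and contact force between the fingers and blank_tree below 0.1 N and linear speed of blank_tree below 0.02 m/s and angle between blank_tree's own z axis and vertical below 0.1 rad and x of blank_tree in the frame of seat between -0.012 and 0.012 m and y of blank_tree in the frame of seat between -0.021 and 0.005 m and z of blank_tree in the frame of seat between -0.004 and 0.004 m and angle between the x axis of blank_tree and the x axis of seat, either way round below 0.25 rad) or (horizontal distance between sample_angel and sample_spot below 0.05 m and contact force between the fingers and blank_angel below 0.1 N and linear speed of blank_angel below 0.02 m/s and angle between blank_angel's own z axis and vertical below 0.1 rad and x of blank_angel in the frame of seat between -0.012 and 0.012 m and y of blank_angel in the frame of seat between -0.021 and 0.005 m and z of blank_angel in the frame of seat between -0.004 and 0.004 m and angle between the x axis of blank_angel and the x axis of seat, either way round below 0.25 rad))), for 0.2 s.
3. the handle is swung over and the plunger presses the blank against the fence (((horizontal distance between sample_cross and sample_spot below 0.05 m and contact force between the fingers and blank_cross below 0.1 N and linear speed of blank_cross below 0.02 m/s and angle between blank_cross's own z axis and vertical below 0.1 rad and x of blank_cross in the frame of seat between -0.012 and 0.012 m and y of blank_cross in the frame of seat between -0.004 and 0.004 m and z of blank_cross in the frame of seat between -0.004 and 0.004 m and angle between the x axis of blank_cross and the x axis of seat, either way round below 0.07 rad and value of joint clamp_handle above 1.15 rad and contact force between clamp_plunger and blank_cross above 3 N) or (horizontal distance between sample_house and sample_spot below 0.05 m and contact force between the fingers and blank_house below 0.1 N and linear speed of blank_house below 0.02 m/s and angle between blank_house's own z axis and vertical below 0.1 rad and x of blank_house in the frame of seat between -0.012 and 0.012 m and y of blank_house in the frame of seat between -0.004 and 0.004 m and z of blank_house in the frame of seat between -0.004 and 0.004 m and angle between the x axis of blank_house and the x axis of seat, either way round below 0.07 rad and value of joint clamp_handle above 1.15 rad and contact force between clamp_plunger and blank_house above 3 N) or (horizontal distance between sample_tree and sample_spot below 0.05 m and contact force between the fingers and blank_tree below 0.1 N and linear speed of blank_tree below 0.02 m/s and angle between blank_tree's own z axis and vertical below 0.1 rad and x of blank_tree in the frame of seat between -0.012 and 0.012 m and y of blank_tree in the frame of seat between -0.004 and 0.004 m and z of blank_tree in the frame of seat between -0.004 and 0.004 m and angle between the x axis of blank_tree and the x axis of seat, either way round below 0.07 rad and value of joint clamp_handle above 1.15 rad and contact force between clamp_plunger and blank_tree above 3 N) or (horizontal distance between sample_angel and sample_spot below 0.05 m and contact force between the fingers and blank_angel below 0.1 N and linear speed of blank_angel below 0.02 m/s and angle between blank_angel's own z axis and vertical below 0.1 rad and x of blank_angel in the frame of seat between -0.012 and 0.012 m and y of blank_angel in the frame of seat between -0.004 and 0.004 m and z of blank_angel in the frame of seat between -0.004 and 0.004 m and angle between the x axis of blank_angel and the x axis of seat, either way round below 0.07 rad and value of joint clamp_handle above 1.15 rad and contact force between clamp_plunger and blank_angel above 3 N))), for 0.2 s.
At the end, for the whole second after the job is handed in: The blank matching the sample on the mat lies flat on the jig, at rest, untouched: middle within 12 mm of the plunger line along the fence, within 4 mm of home against the fence, square within 0.07 rad; handle past 1.15 rad, plunger pressing it with over 3 N; the stages and bans were kept (((horizontal distance between sample_cross and sample_spot below 0.05 m and contact force between the fingers and blank_cross below 0.1 N and linear speed of blank_cross below 0.02 m/s and angle between blank_cross's own z axis and vertical below 0.1 rad and x of blank_cross in the frame of seat between -0.012 and 0.012 m and y of blank_cross in the frame of seat between -0.004 and 0.004 m and z of blank_cross in the frame of seat between -0.004 and 0.004 m and angle between the x axis of blank_cross and the x axis of seat, either way round below 0.07 rad and value of joint clamp_handle above 1.15 rad and contact force between clamp_plunger and blank_cross above 3 N) or (horizontal distance between sample_house and sample_spot below 0.05 m and contact force between the fingers and blank_house below 0.1 N and linear speed of blank_house below 0.02 m/s and angle between blank_house's own z axis and vertical below 0.1 rad and x of blank_house in the frame of seat between -0.012 and 0.012 m and y of blank_house in the frame of seat between -0.004 and 0.004 m and z of blank_house in the frame of seat between -0.004 and 0.004 m and angle between the x axis of blank_house and the x axis of seat, either way round below 0.07 rad and value of joint clamp_handle above 1.15 rad and contact force between clamp_plunger and blank_house above 3 N) or (horizontal distance between sample_tree and sample_spot below 0.05 m and contact force between the fingers and blank_tree below 0.1 N and linear speed of blank_tree below 0.02 m/s and angle between blank_tree's own z axis and vertical below 0.1 rad and x of blank_tree in the frame of seat between -0.012 and 0.012 m and y of blank_tree in the frame of seat between -0.004 and 0.004 m and z of blank_tree in the frame of seat between -0.004 and 0.004 m and angle between the x axis of blank_tree and the x axis of seat, either way round below 0.07 rad and value of joint clamp_handle above 1.15 rad and contact force between clamp_plunger and blank_tree above 3 N) or (horizontal distance between sample_angel and sample_spot below 0.05 m and contact force between the fingers and blank_angel below 0.1 N and linear speed of blank_angel below 0.02 m/s and angle between blank_angel's own z axis and vertical below 0.1 rad and x of blank_angel in the frame of seat between -0.012 and 0.012 m and y of blank_angel in the frame of seat between -0.004 and 0.004 m and z of blank_angel in the frame of seat between -0.004 and 0.004 m and angle between the x axis of blank_angel and the x axis of seat, either way round below 0.07 rad and value of joint clamp_handle above 1.15 rad and contact force between clamp_plunger and blank_angel above 3 N))).
It fails at once if a blank of another shape is moved by more than 40 mm ((horizontal distance between sample_cross and sample_spot above 0.09 m and distance of blank_cross from where it was at the start of the episode above 0.04 m) or (horizontal distance between sample_house and sample_spot above 0.09 m and distance of blank_house from where it was at the start of the episode above 0.04 m) or (horizontal distance between sample_tree and sample_spot above 0.09 m and distance of blank_tree from where it was at the start of the episode above 0.04 m) or (horizontal distance between sample_angel and sample_spot above 0.09 m and distance of blank_angel from where it was at the start of the episode above 0.04 m)).
It fails at once if a sample is moved by more than 30 mm (distance of any of sample_cross, sample_house, sample_tree, sample_angel from where it was at the start of the episode above 0.03 m).
It fails at once if a bystander is moved by more than 40 mm or knocked over (distance of any of glass, figure, glue, tape, brush from where it was at the start of the episode above 0.04 m or angle between any of glass, figure, glue's own z axis and vertical above 0.5 rad).
It also fails if it takes over 61 s, if anything falls off the work surface, if the arm or the gripper's body presses on something with over 40 N, if the wrist force passes 120 N, or if a joint passes its speed limit or range.

## Robot

A 6-joint arm with a two-finger parallel gripper is mounted at the origin on the work surface. World frame = base frame: x ahead of the robot, y to its left, z up, the work surface at z = 0. Lengths are in m, angles in rad, forces in N, time in s.
With the tool pointing down it reaches from about 0.35 to 0.95 m from the base axis. Payload 17.4 kg.
Tool frame: the origin (TCP) lies on the mounting face of the last link; the fingertips stand 186 mm ahead of it and the grasp point (between the pads) lies 167 mm ahead of it; z points along the fingers, y is the line along which they close (so a half turn about z gives the same grasp; the last joint's range is limited). The gripper opens to 93 mm and grips with 3 to 60 N. Pads are 15 mm wide; open, the fingers measure 128 mm over their backs; the gripper's body (75 mm by 188 mm) begins 65 mm behind the grasp point.
Start: joints at [1.236, 0.116, 1.442, -0, 1.584, -0.038], TCP at [0.197, 0.645, 0.405] pointing down, gripper open.
Joint ranges: [-2.83, 2.83], [-0.83, 2.19], [0.07, 2.5], [-1.14, 4.28], [0.01, 3], [-2.97, 2.97]. Speed limits (rad/s): [1.89, 1.89, 2.22, 3.14, 3.14, 3.14].

## Interface

Orientations are given as a rotation vector (axis times angle).
In Python, from cell import * gives the robot as it stands. The module is installed in compiled form; this text tells all that it offers. Calls block until the motion is done:
- move_pose(position, orientation): joint-space move of the TCP to a pose.
- move_l(position, ori=None, speed=0.15): straight line of the TCP; ori=None keeps the orientation; speed is the mean speed in m/s.
- goto_joints(angles): joint-space move.
- gripper_to(opening, grip_force=None): opening from 0.0 (shut) to 1.0 (fully open); grip_force is the grip in N (None keeps the last); returns when the fingers have stopped.
- sleep(seconds).
- solve_ik(position, orientation): joint angles nearest the present ones, or None.
- get_image(name): name is "scene" or "top" or "wrist"; returns the picture (384x512x3 uint8, red, green, blue); there is no depth.
- camera_params(name): a dict with "fx", "fy", "cx", "cy" (pixels), "R" (3x3) and "t" (3): a world point X has camera coordinates R X + t; the wrist camera has in their place "hand_eye" (4x4, takes a point from camera to tool coordinates, whose origin is the TCP and whose axes are the flange's). Camera axes: x right, y down, z forward; pixel columns grow to the right and rows downward; lengths in m; the calibration is good to about 2 mm. The wrist camera is an equidistant fisheye: a pixel r from the principal point sees the ray r / f radians off the axis. A picture is of the moment at which its call begins: read the wrist's pose just before it. camera_params takes no time and is no camera call.
A pose or a line that the arm cannot do raises IKError and nothing moves.
- job_done(): hands the job in; it is judged then, once.
Trained networks look in the newest picture that a camera, given by its name, has taken for a name from the list of things; names that differ only in an ending like _2 or _b are one class to them, and where a whole thing is asked for, a point or a joint stands for the part that bears it (a point fixed in the world has none). Each returns a list of dicts, best first, with "conf" (0 to 1); they miss things now and then, are a little off and sometimes report something else, mostly with a low value. They report only what shows in the picture. A call takes as long as a camera call.
- cut_out(label, camera): "region" (384x512 bool, what is visible of it).
- mark_of(label, camera): "point" ([x, y, z] in m, in the coordinates of the camera as it stood for that picture, good to about 4 mm: a listed point, or the origin of a listed thing).
Readings, each from a call of its own:
- read_clock(): time.
- read_joints(): joint angles.
- read_joint_vel(): joint speeds.
- read_effort(): joint torques, N m.
- read_tool_pos(): TCP position.
- read_tcp_rot(): TCP orientation.
- read_force(): force on the tool from outside, world axes, zero at the start.
- read_moment(): the same for the moment, N m.
- read_width(): opening from 0.0 (shut) to 1.0 (fully open).
- read_grasp_force(): force on a finger pad.
Only numpy, scipy, OpenCV 4.12 (cv2) and the standard library are available. Lean on these libraries where they do the work, as an engineer would, in place of code of your own. Each camera call takes 0.05 s, during which the arm holds its last target. There are 200 camera calls.

## Working session

There is one attempt and no reset: what is moved stays moved. The work goes in short steps, each a Python script; the robot and the scene stay as the last script left them, time stands still between calls to the robot, and variables do not carry over. Pictures are saved under pics/ and viewed, at most 10 in all, crops included, and the job is handed in when it is done.

```bash
mkdir -p pics
cat > h.py <<'E'
from cell import *
import numpy as np, cv2
from scipy.spatial.transform import Rotation as Ro
def save(name,fn):
    im=get_image(name); cv2.imwrite('pics/'+fn,im[:,:,::-1]); return im
def toworld(cam,p):
    c=camera_params(cam)
    if cam=='wrist':
        q=np.array(c['hand_eye'])@np.r_[p,1]
        return Ro.from_rotvec(read_tcp_rot()).apply(q[:3])+read_tool_pos()
    return np.array(c['R']).T@(np.array(p)-np.array(c['t']))
def ray(cam,u,v):
    c=camera_params(cam); x=(u-c['cx'])/c['fx']; y=(v-c['cy'])/c['fy']
    if cam=='wrist':
        r=np.hypot(x,y); s=np.sin(r)/r if r>1e-9 else 1
        d=np.array([x*s,y*s,np.cos(r)]); H=np.array(c['hand_eye']); R=Ro.from_rotvec(read_tcp_rot())
        return R.apply(H[:3,3])+read_tool_pos(), R.apply(H[:3,:3]@d)
    R=np.array(c['R']); return -R.T@np.array(c['t']), R.T@np.array([x,y,1.])
def onplane(cam,u,v,z):
    o,d=ray(cam,u,v); return o+d*(z-o[2])/d[2]
def down(psi):  # tool down, closing axis (tool y) at heading psi in the world xy plane
    y=np.array([np.cos(psi),np.sin(psi),0]); z=np.array([0,0,-1.]); x=np.cross(y,z)
    return Ro.from_matrix(np.c_[x,y,z]).as_rotvec()
E
python3 - <<'E'
from h import *
print(read_clock())
for c in ('scene','top','wrist'):
    save(c,c+'0.png')
    for l in ['sample_spot','free_spot','seat','handle_grip','handle_pivot','mat','tray','jig','clamp_plunger']+[a+b for a in('sample_','blank_') for b in('cross','house','tree','angel')]+['glass','figure','glue','tape','brush']:
        if c=='wrist' and l in('glass','figure','glue','tape','brush'): continue
        r=mark_of(l,c)
        print(c,l,[(round(d['conf'],2),toworld(c,d['point']).round(3).tolist()) for d in r[:2]])
print(read_clock(), read_tcp_rot())
print(camera_params('wrist'))
a,b,c=[cv2.imread('pics/'+n+'0.png') for n in('top','scene','wrist')]
E
```

```text
0.0
scene sample_spot [(0.98, [0.599, -0.002, 0.006]), (0.43, [0.576, -0.346, 0.0])]
scene free_spot [(0.86, [0.51, 0.004, 0.003])]
scene seat [(0.83, [0.514, 0.332, 0.014]), (0.62, [0.694, -0.325, 0.002])]
scene handle_grip []
scene handle_pivot [(0.7, [0.489, 0.23, 0.052]), (0.56, [0.732, 0.02, 0.004])]
scene mat [(0.67, [0.556, 0.007, -0.001])]
scene tray [(0.84, [0.528, -0.299, 0.002])]
scene jig [(0.97, [0.51, 0.331, 0.001])]
scene clamp_plunger [(0.56, [0.564, -0.231, 0.001]), (0.49, [0.503, 0.304, 0.032])]
scene sample_cross [(0.79, [0.732, -0.078, 0.004])]
scene sample_house [(0.97, [0.726, -0.167, 0.003])]
scene sample_tree [(0.58, [0.732, 0.016, 0.004]), (0.49, [0.603, 0.002, 0.005])]
scene sample_angel [(0.79, [0.597, -0.004, 0.006]), (0.24, [0.733, -0.081, 0.004])]
scene blank_cross [(0.67, [0.566, -0.235, 0.004]), (0.53, [0.485, 0.186, 0.108])]
scene blank_house [(0.62, [0.48, -0.246, 0.009]), (0.25, [0.601, 0.005, 0.002])]
scene blank_tree [(0.61, [0.497, -0.355, 0.003])]
scene blank_angel [(0.84, [0.576, -0.348, 0.001])]
scene glass [(0.87, [0.757, 0.236, 0.0]), (0.36,
[... 1831 characters left out ...]
]
wrist clamp_plunger []
wrist sample_cross []
wrist sample_house []
wrist sample_tree []
wrist sample_angel []
wrist blank_cross []
wrist blank_house []
wrist blank_tree []
wrist blank_angel []
3.2 [4.64531417e-01 3.10704819e+00 7.88554479e-05]
{'fx': 297.3186396354542, 'fy': 297.3186396354542, 'cx': 257.1690540419077, 'cy': 187.1358980083539, 'hand_eye': array([[ 7.36388820e-04, -9.65042584e-01, -2.62092099e-01,
         7.15755127e-02],
       [ 9.99999244e-01,  9.68778766e-04, -7.57460836e-04,
         4.12613717e-04],
       [ 9.84891223e-04, -2.62091343e-01,  9.65042568e-01,
         2.10151189e-02],
       [ 0.00000000e+00,  0.00000000e+00,  0.00000000e+00,
         1.00000000e+00]])}
```

View pics/top0.png

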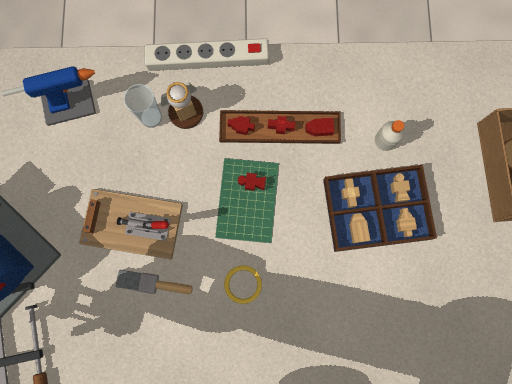

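View pics/scene0.png

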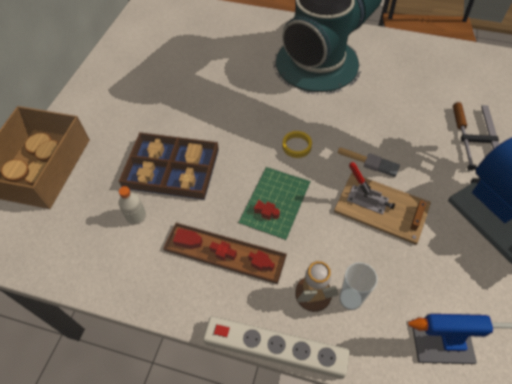

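The top picture shows the mat's sample at about (252,181) and the blanks at (350,192), (401,187), (360,228) and (405,221). The jig is at (132,223), with the handle at about (158,224). The networks say the mat's sample is the angel. I'll check that with the wrist camera.

```bash
cat > look.py <<'E'
from h import *
import pickle
out={}
def view(key,pos,psi,labels):
    move_pose(pos,down(psi))
    im=save('wrist',key+'.png'); d={'p':read_tool_pos(),'r':read_tcp_rot(),'m':{}}
    for l in labels:
        r=mark_of(l,'wrist'); 
        if r: print(key,l,[(round(x['conf'],2),toworld('wrist',x['point']).round(4).tolist()) for x in r[:2]])
    for l in [l for l in labels if l.split('_')[0] in('blank','sample') and l!='sample_spot']:
        r=cut_out(l,'wrist')
        if r: d['m'][l]=r[0]['region'],r[0]['conf']
    out[key]=d
S=['sample_'+s for s in('cross','house','tree','angel')]; B=['blank_'+s for s in('cross','house','tree','angel')]
J=['seat','jig','handle_pivot','handle_grip','clamp_plunger']
view('j1',[.50,.22,.40],1.57,J)
view('j2',[.50,.30,.40],0,J)
view('m1',[.60,-.03,.40],0,['sample_spot','free_spot','mat']+S)
view('m2',[.56,.02,.38],-1.57,['sample_spot','free_spot','mat']+S[3:])
view('t1',[.53,-.30,.38],-1.57,['tray']+B)
view('t2',[.53,-.33,.38],0,['tray']+B)
pickle.dump(out,open('views.pkl','wb'))
print(read_clock(),read_joints())
for n,ks in(('A',('j1','j2','m1','t1')),):
    I=[cv2.resize(cv2.imread('pics/'+k+'.png'),(400,300)) for k in ks]
    cv2.imwrite('pics/A.png',np.vstack([np.hstack(I[:2]),np.hstack(I[2:])]))
E
python3 look.py
```

```text
j1 seat [(0.86, [0.5125, 0.3313, 0.0086]), (0.56, [0.554, 0.0062, 0.0012])]
j1 jig [(0.77, [0.5134, 0.3348, -0.0007]), (0.7, [0.3603, 0.0178, -0.0015])]
j1 handle_pivot [(0.85, [0.4902, 0.2277, 0.0502]), (0.65, [0.5123, 0.3322, -0.0038])]
j1 handle_grip [(0.85, [0.4848, 0.1858, 0.1087])]
j1 clamp_plunger [(0.63, [0.5046, 0.299, 0.0298])]
j2 seat [(0.66, [0.5124, 0.3316, 0.0106])]
j2 jig [(0.69, [0.5144, 0.3351, -0.0055]), (0.69, [0.4914, 0.2238, 0.0509])]
j2 handle_pivot [(0.87, [0.492, 0.2254, 0.0495]), (0.18, [0.5102, 0.3347, 0.0103])]
j2 clamp_plunger [(0.6, [0.5064, 0.3003, 0.0312])]
m1 sample_spot [(0.77, [0.5997, 0.0018, 0.0019])]
m1 free_spot [(0.84, [0.5104, 0.0104, -0.0013])]
m1 mat [(0.68, [0.5545, 0.0066, -0.0012]), (0.42, [0.482, -0.2529, 0.0055])]
m1 sample_cross [(0.98, [0.7347, -0.0769, -0.0024])]
m1 sample_house [(0.73, [0.7253, -0.17, -0.0002])]
m1 sample_tree [(0.89, [0.735, 0.0235, 0.0025])]
m1 sample_angel [(0.94, [0.5981, -0.0053, 0.0021])]
m2 sample_spot [(0.57, [0.5995, 0.0006, 0.0022])]
m2 free_spot [(0.93, [0.5087, 0.0119, -0.0018]), (0.67, [0.5119, 0.3291, 0.0099])]
m2 mat [(0.6, [0.553, 0.0052, 0.0016])]
m2 sample_angel [(0.92, [0.598, -0.005, 0.0039])]
t1 tray [(0.72, [0.5322, -0.2959, -0.0009])]
t1 blank_cross [(0.91, [0.5663, -0.2333, 0.0047])]
t1 blank_house [(0.62, [0.4858, -0.2529, 0.006])]
t1 blank_tree [(0.69, [0.5756, -0.3462, 0.0031]), (0.62, [0.4927, -0.3577, 0.0089])]
t1 blank_angel [(0.77, [0.5758, -0.3469, 0.006])]
t2 tray [(0.57, [0.5322, -0.2968, -0.0005])]
t2 blank_cross [(0.58, [0.5664, -0.2336, 0.0035])]
t2 blank_house [(0.91, [0.4828, -0.2538, 0.0054])]
t2 blank_tree [(0.98, [0.4948, -0.3575, 0.0054])]
t2 blank_angel [(0.6, [0.5771, -0.3469, 0.0057])]
14.5167 [-5.97742745e-01  1.38955160e-02  1.58853138e+00  2.58239061e-06
  1.53907829e+00 -5.97674187e-01]
```

View pics/A.png

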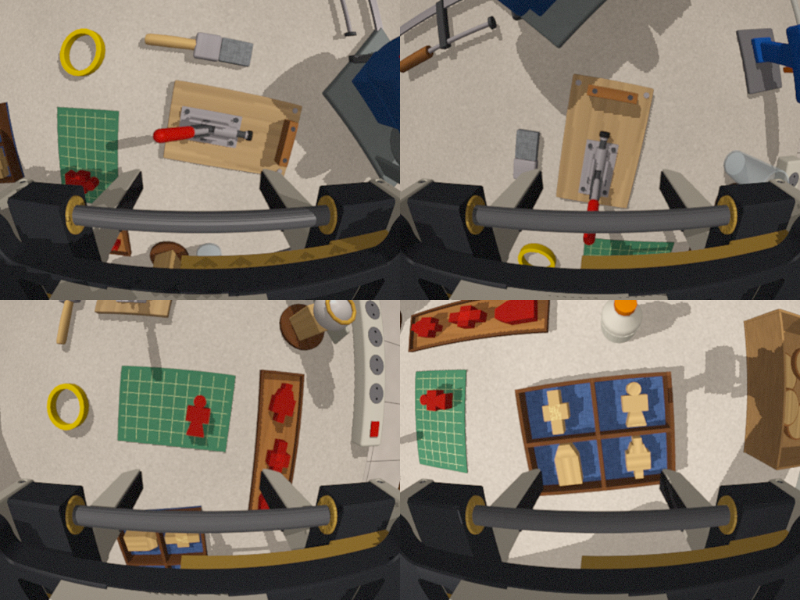

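The mat sample is the angel: round head, wings and robe, at about (198,415) in the third panel. The matching blank is at about (632,403) in the fourth panel, head towards +x. Next I'll fit its prism to the masks of both views, height included. No robot time is needed.

```bash
cat > fit.py <<'E'
from h import *
import pickle
from scipy.optimize import minimize
a=np.radians(np.arange(-120,121,15))
head=np.c_[.022+.010*np.cos(a),.010*np.sin(a)]
half=[(-.032,.014),(-.010,.008),(-.010,.018),(.013,.018),(.013,.006)]
P=np.array([(x,-y) for x,y in half]+head[1:-1].tolist()+half[::-1])
C=camera_params('wrist'); H=np.array(C['hand_eye'])
def proj(X,p,r):
    q=Ro.from_rotvec(r).inv().apply(X-p); q=(q-H[:3,3])@H[:3,:3]
    th=np.arctan2(np.hypot(q[:,0],q[:,1]),q[:,2]); s=C['fx']*th/np.hypot(q[:,0],q[:,1])
    return q[:,:2]*s[:,None]+[C['cx'],C['cy']]
def sil(x,y,yaw,z,d,k=4):
    c,s=np.cos(yaw),np.sin(yaw); xy=P@np.array([[c,s],[-s,c]])+[x,y]; m=np.zeros((384*k,512*k),np.uint8)
    b,t=[((proj(np.c_[xy,np.full(len(xy),h)],d['p'],d['r'])+.5)*k).astype(np.int32) for h in(z,z+.024)]
    cv2.fillPoly(m,[t],255); cv2.fillPoly(m,[b],255)
    for i in range(len(xy)): cv2.fillConvexPoly(m,np.array([b[i-1],b[i],t[i],t[i-1]]),255)
    return cv2.resize(m,(512,384),interpolation=cv2.INTER_AREA)/255.
def fit(views,x0):   # views: list of (mask,dict(p,r))
    def cost(v):
        c=0
        for m,d in views:
            s=sil(v[0],v[1],v[2],v[3],d); c+=np.abs(s-m).sum()/m.sum()
        return c/len(views)
    best=None
    for z in (x0[3]-.005,x0[3]+.004):
        s=np.array([[0,0,0,0],[.006,0,0,0],[0,.006,0,0],[0,0,.1,0],[0,0,0,.008]])+[x0[0],x0[1],x0[2],z]
        r=minimize(cost,s[0],method='Nelder-Mead',options=dict(initial_simplex=s,maxiter=250,xatol=1e-4,fatol=1e-4))
        if best is None or r.fun<best.fun: best=r
    return best.x,best.fun
if __name__=='__main__':
    V=pickle.load(open('views.pkl','rb'))
    for l,ks,x0 in(('blank_angel',('t1','t2'),(.577,-.347,.12,.006)),('sample_angel',('m1','m2'),(.598,-.005,1.46,.003))):
        for y in(0,np.pi):
            print(l,[(V[k]['m'][l][0].sum(),round(V[k]['m'][l][1],2)) for k in ks],y,fit([(V[k]['m'][l][0]*1.,V[k]) for k in ks],(x0[0],x0[1],x0[2]+y,x0[3])))
E
python3 fit.py
```

```text
blank_angel [(np.int64(1369), 0.71), (np.int64(1342), 0.84)] 0 (array([ 0.57609033, -0.34822133,  0.10488526,  0.00594953]), np.float64(0.0831686484036037))
blank_angel [(np.int64(1369), 0.71), (np.int64(1342), 0.84)] 3.141592653589793 (array([ 0.57638396, -0.34806165,  3.24135101,  0.00570849]), np.float64(0.22089286052381257))
sample_angel [(np.int64(1216), 0.82), (np.int64(1366), 0.62)] 0 (array([ 0.59527223, -0.0045523 ,  1.40432178,  0.00599643]), np.float64(0.07436462106033752))
sample_angel [(np.int64(1216), 0.82), (np.int64(1366), 0.62)] 3.141592653589793 (array([ 0.595392  , -0.00493459,  4.56477292,  0.00553898]), np.float64(0.23350768497658753))
```

```bash
cat > s1.py <<'E'
from h import *
bx,by,yaw=.5762,-.3480,.106
def gp(o,h): return np.array([o[0]+.0015*np.cos(h),o[1]+.0015*np.sin(h)])
p=gp((bx,by),yaw); psi=yaw-np.pi/2
gripper_to(54/93,20)
move_pose([*p,.28],down(psi))
move_l([*p,.006+.022+.167],speed=.2)
gripper_to(.2,20); print('w',read_width()*93,'f',read_grasp_force(),read_force())
move_l([*p,.30],speed=.25); print('w',read_width()*93,'f',read_grasp_force())
h=1.44; q=gp((.503,.004),h)
move_pose([*q,.24],down(h-np.pi/2))
move_l([*q,.0035+.022+.167],speed=.15); print(read_force())
gripper_to(56/93); sleep(.3)
move_l([*q,.30],speed=.3)
print(read_clock(),read_joints())
E
python3 s1.py
cat > s2.py <<'E'
from h import *; import pickle; from fit import fit
V=[]
for i,(pos,psi) in enumerate([([.50,-.02,.36],0.)]):
    move_pose(pos,down(psi)); save('wrist',f'b{i}.png'); d={'p':read_tool_pos(),'r':read_tcp_rot()}
    print([(round(x['conf'],2),toworld('wrist',x['point']).round(4).tolist()) for x in mark_of('blank_angel','wrist')])
    print([(round(x['conf'],2),toworld('wrist',x['point']).round(4).tolist()) for x in mark_of('seat','wrist')])
    r=cut_out('blank_angel','wrist'); print([(round(x['conf'],2),x['region'].sum()) for x in r]); V.append((r[0]['region']*1.,d))
print(fit(V,(.503,.004,1.44,.003)),read_clock())
E
python3 s2.py
```

```text
w 35.74908784899555 f 19.965534210205078 [-0.04276926 -0.0946801   1.6162856 ]
w 36.059100034264084 f 19.966717064380646
[ 0.55360762 -0.02120091 -0.24564229]
21.45 [-3.97586595e-02 -2.19023497e-01  1.93342685e+00 -5.45020918e-06
  1.42576220e+00  9.10149983e-02]
[(0.9, [0.5013, 0.0061, 0.0018])]
[]
[(0.68, np.int64(1453))]
(array([ 0.50365972,  0.00180905,  1.42539891, -0.00580835]), np.float64(0.050537765002766424)) 22.0167
```

View pics/b0.png

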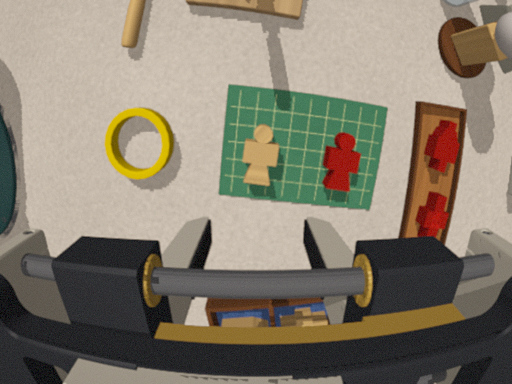

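The blank (261,155) lies flat on the mat beside the red angel (341,162). I'll take it by its ends and set it in the jig.

```bash
cat > s3.py <<'E'
from h import *
o=np.array([.503,.003]); h=1.43
gripper_to(84/93,20)
move_pose([*o,.26],down(h))
move_l([*o,.003+.0215+.167],speed=.15)
gripper_to(.5,20); print('w',read_width()*93,'f',read_grasp_force())
move_l([*o,.36],speed=.25); print('w',read_width()*93,'f',read_grasp_force())
yj=-.197; seat=np.array([.512,.332]); ey=np.array([-np.sin(yj),np.cos(yj)])
q=seat-.007*ey
move_pose([*q,.30],down(yj))
f0=read_force()
move_l([*q,.25],speed=.15)
move_l([*q,.016+.0215+.167],speed=.06); print(f0,read_force(),'w',read_width()*93)
print(read_clock())
E
python3 s3.py
python3 -c "
from h import *
for c in('wrist','top'):
    save(c,'c_'+c+'.png')
    print([(round(x['conf'],2),toworld(c,x['point']).round(4).tolist()) for x in mark_of('blank_angel',c)])
t=cv2.imread('pics/c_top.png')[170:270,60:200]
w=cv2.imread('pics/c_wrist.png')
cv2.imwrite('pics/C.png',np.hstack([cv2.resize(t,(420,300)),cv2.resize(w,(380,300))]))
"
```

```text
w 63.40848808471089 f 20.000241994857788
w 63.65678868770814 f 19.999893307685852
[ 1.04167669 -0.39472875 -0.17782374] [ 0.48494816 -0.08608089 -0.67417537] w 63.83194640062626
29.125
[(0.7, [0.5132, 0.3276, 0.015])]
[(0.4, [0.5136, 0.3259, 0.0159])]
```

View pics/C.png

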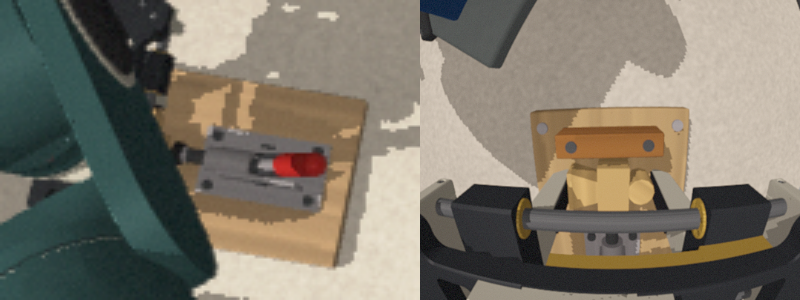

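The blank sits between the fence (608,143) and the plunger, parallel and centred, at (612,185) in the wrist panel. I'll release it and check from above.

```bash
cat > s4.py <<'E'
from h import *; from fit import fit
gripper_to(80/93); sleep(.3)
p=read_tool_pos(); move_l([p[0],p[1],.36],speed=.25)
move_pose([.505,.28,.36],down(-.197))
save('wrist','d0.png'); d={'p':read_tool_pos(),'r':read_tcp_rot()}
for l in('blank_angel','seat','handle_pivot','clamp_plunger'): print(l,[(round(x['conf'],2),toworld('wrist',x['point']).round(4).tolist()) for x in mark_of(l,'wrist')[:2]])
r=cut_out('blank_angel','wrist')
print(fit([(r[0]['region']*1.,d)],(.511,.325,-.197,.015)),read_clock())
cv2.imwrite('pics/D.png',cv2.resize(cv2.imread('pics/d0.png')[40:240,130:390],None,fx=3,fy=3))
E
python3 s4.py
```

```text
blank_angel [(0.74, [0.5125, 0.3264, 0.016])]
seat [(0.7, [0.51, 0.335, 0.0127]), (0.7, [0.6006, 0.0006, 0.0044])]
handle_pivot [(0.72, [0.4918, 0.2255, 0.0498])]
clamp_plunger [(0.91, [0.5097, 0.3019, 0.0314])]
(array([ 0.51173124,  0.32534446, -0.19576887,  0.00818935]), np.float64(0.044974032192714286)) 31.5167
```

View pics/D.png

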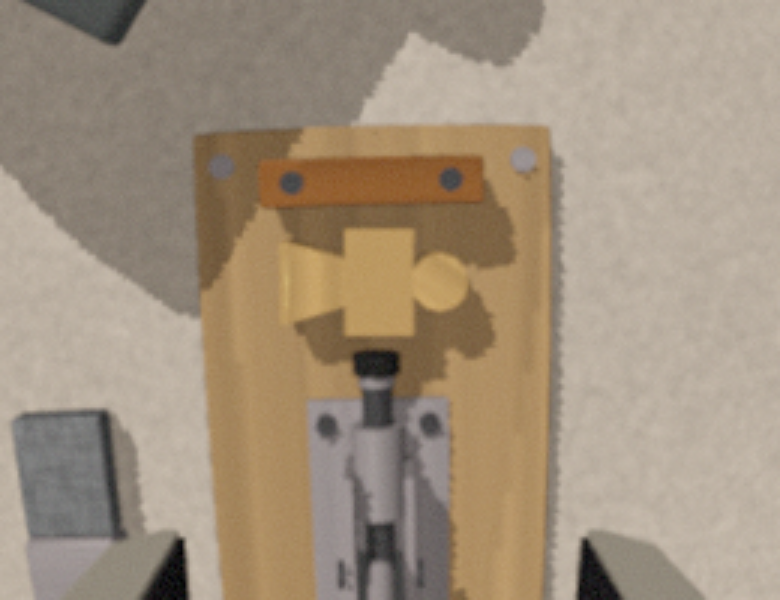

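Centred and parallel: the blank is at (375,281) and the plunger pad at (376,362). Now I'll push the handle.

```bash
cat > s5.py <<'E'
from h import *
yj=-.197; ey=np.array([-np.sin(yj),np.cos(yj)]); pv=np.array([.4915,.2265]); zt=.088+.186
P=lambda s,z=zt:[*(pv+s*ey),z]
gripper_to(0)
move_pose(P(-.095,.36),down(yj))
move_l(P(-.095),speed=.2); f0=read_force(); L=[]
s=-.095
while s<.03:
    s+=.012 if s<-.01 else .003
    move_l(P(s),speed=.08); f=(read_force()-f0)@np.r_[ey,0]; L.append((round(s,3),round(f,1)))
    if f<-18 and s>0 or f<-35: break
print(L,read_clock(),read_force()-f0)
E
python3 s5.py
python3 -c "
from h import *
save('top','e_top.png');save('scene','e_sc.png')
for c in('top','scene'):
  for l in('handle_grip','clamp_plunger','blank_angel'): print(c,l,[(round(x['conf'],2),toworld(c,x['point']).round(4).tolist()) for x in mark_of(l,c)[:2]])
"
```

```text
[(-0.083, np.float64(0.1)), (-0.071, np.float64(-0.7)), (-0.059, np.float64(-0.6)), (-0.047, np.float64(-0.3)), (-0.035, np.float64(0.2)), (-0.023, np.float64(-1.4)), (-0.011, np.float64(-0.8)), (0.001, np.float64(-2.0)), (0.004, np.float64(-4.9)), (0.007, np.float64(-4.7)), (0.01, np.float64(-5.9)), (0.013, np.float64(-5.9)), (0.016, np.float64(-14.2)), (0.019, np.float64(-33.6))] 37.9417 [ -6.77942584 -32.87260697   9.22763564]
top handle_grip []
top clamp_plunger []
top blank_angel []
scene handle_grip [(0.38, [0.4989, 0.2684, 0.1047])]
scene clamp_plunger [(0.48, [0.507, 0.3213, 0.0306])]
scene blank_angel [(0.66, [0.7339, 0.0177, 0.0044]), (0.6, [0.557, 0.0073, 0.0031])]
```

The force jumped to 33 N at the handle's stop. I'll back off and check.

```bash
cat > s6.py <<'E'
from h import *; from fit import fit
yj=-.197; ey=np.array([-np.sin(yj),np.cos(yj)]); pv=np.array([.4915,.2265])
move_l([*(pv-.03*ey),.274],speed=.15)
move_l([*(pv-.03*ey),.37],speed=.25)
move_pose([.505,.28,.37],down(yj))
save('wrist','f0.png'); d={'p':read_tool_pos(),'r':read_tcp_rot()}
for l in('blank_angel','seat','handle_grip','clamp_plunger'): print(l,[(round(x['conf'],2),toworld('wrist',x['point']).round(4).tolist()) for x in mark_of(l,'wrist')[:2]])
r=cut_out('blank_angel','wrist')
print(fit([(r[0]['region']*1.,d)],(.512,.332,-.197,.015)),read_clock())
cv2.imwrite('pics/F.png',cv2.resize(cv2.imread('pics/f0.png')[40:240,130:390],None,fx=3,fy=3))
E
python3 s6.py
```

```text
blank_angel [(0.62, [0.5086, 0.3346, 0.0162])]
seat [(0.9, [0.5142, 0.3308, 0.0111])]
handle_grip [(0.73, [0.5023, 0.2655, 0.1042]), (0.66, [0.764, 0.2356, 0.0052])]
clamp_plunger [(0.94, [0.5117, 0.317, 0.0325])]Traceback (most recent call last):
  File "s6.py", line 9, in <module>
    print(fit([(r[0]['region']*1.,d)],(.512,.332,-.197,.015)),read_clock())
                ~^^^
IndexError: list index out of range
```

```bash
python3 -c "
import cv2
cv2.imwrite('pics/F.png',cv2.resize(cv2.imread('pics/f0.png')[40:240,130:390],None,fx=3,fy=3))"
```

```text
(no output)
```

View pics/F.png

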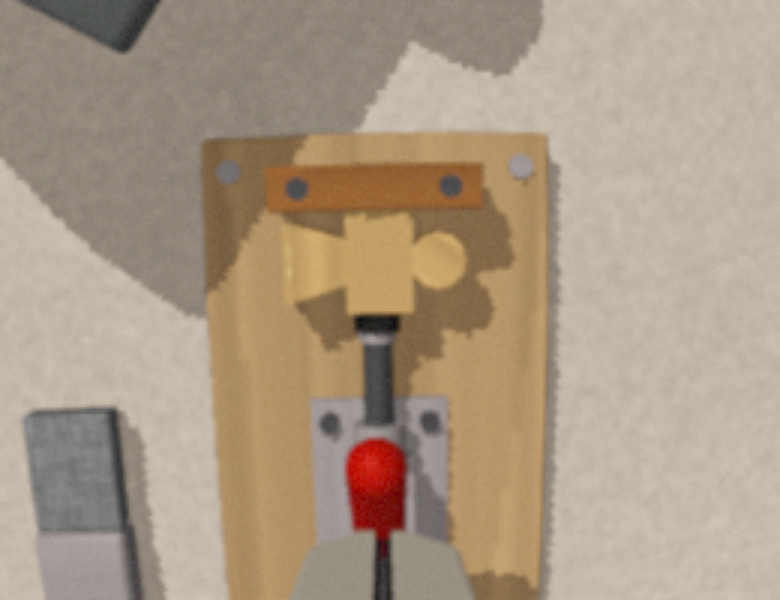

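The blank is against the fence, with wings touching at (380,213). The pad presses it at (377,322), and the handle leans about 36–39° forward, at its stop. I'm handing in.

```bash
python3 -c "
from cell import *
print(read_clock()); print(job_done())"
```

```text
40.0833
the job is handed in; nothing more can be done
None
```

The angel blank was laid beside the red angel sample, then set in the jig and clamped against the fence with the handle at its stop; I handed it in at 40.1 s, and no verdict came back.

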